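# Hold a specimen plate home in the bench reader

### The job

Pick up the specimen plate with the blue tab, lay it flat on the open end of the grey reader and slide it nose first into the slot between the aluminium rails, then press it on against the brass sprung plunger until its nose rests on both red stops, firmly but without ramming. The spring pushes the plate out again if it is let go, so finish while still holding the plate pressed against the stops. Leave the orange-tab plate, the glass dish and the blue hand lens where they are.

Things in the scene. Friction and masses are not known exactly. Their poses are not given: they have to be found in the camera images.
- blue_plate_centre (a point): Blue-tab specimen plate: white flat slab 100 long (x) x 60 wide (y) x 10 mm thick, about 110 g (+-30 %), with a pale window and a dark cast insect towards its nose. The point is the centre of the slab, 5 mm above its underside. +x points to the nose, the end 50 mm ahead; z up; the tab stands near the other end. It lies flat on the bench at the start.
- blue_plate_tab (a point): Centre of the blue grip tab on that plate: an upright block 30 long (plate x) x 14 wide (plate y) x 36 mm high, standing on the slab's top. The point is 28 mm behind the slab's centre, 23 mm above it: 18 mm above the slab's top, 28 mm above the slab's underside. Same axes as the plate. Pinch it across its 14 mm (or its 30 mm) from above.
- reader: Grey bench reader, fixed; place and yaw vary. Origin at bench level (z = 0); the slot runs along its +x, y across, z up. Base 250 x 110 x 30 mm, x = -140 to 110; its flat top (z = 30) is the slot floor, open for loading from x = -140 to -43. Black block 34 mm high over the floor at x = 74 to 109. With the plate home the slab centre is at x = -5, y = 0, z = 35 mm, its tab at x = -33.
- slot_mouth (a point): Middle of the slot mouth on its floor (reader x = -15, y = 0, z = 30 mm), axes as the reader. Aluminium rails run from here to reader x = 65, 63 mm apart, 16.5 high; up to x = 45 a lip overhangs each edge 12.5 mm above the floor, 55 mm free between the lips. In front of it low guides, 10.5 mm high, x = -43 to -15, flare from 63 to about 78 mm apart.
- stops: Two red hard stops fixed in the reader at y = -19 and +19 mm, 12 mm wide, 14.5 mm high above the slot's floor, their faces at reader x = 45 mm. Origin and axes the same as the reader's.
- slot_end (a point): Point on the slot's floor in the middle between the faces of the two red stops (reader x = 45, y = 0, z = 30 mm): the middle of the lower edge of the plate's nose comes here when home. Axes as the reader's.
- plunger (a joint): Travel of the brass sprung plunger between the red stops, in m: 0 = sprung out, its 13 mm round head 18 mm in front of the stops' faces; grows as it is pressed along the reader's +x; 0.018 when the plate's nose meets the stops. It pushes back with about 3 N at first touch and about 7.5 N at the stops (250 N/m).
- orange_plate_centre (a point): Centre of the orange-tab plate, the same shape as the blue one: not wanted, leave it where it lies. The two plates change places from run to run.
- dish: Round glass dish, 90 mm across, 22 high; origin under its centre. Leave alone.
- magnifier: Blue hand lens lying flat, 78 mm across, 10 high, its handle reaching 125 mm along its +x; origin under the lens centre. Leave alone.
Not all that is in view belongs to the job. What is shaped like the part that bears blue_plate_centre but pink or turquoise is not meant.

How it is judged:
By the outcome, as a careful person would: the job done as asked, in the order asked, and still so for the second after the job is handed in, while the arm keeps its last pose, push and grip.
It also fails if it takes over 48 s, if anything falls off the work surface, if the arm or the gripper's body presses on something with over 40 N, if the wrist force passes 120 N, or if a joint passes its speed limit or range.

### The arm

A 6-joint arm with a two-finger parallel gripper is mounted at the origin on the work surface. World frame = base frame: x ahead of the robot, y to its left, z up, the work surface at z = 0. Lengths are in mm, angles in rad, forces in N, time in s.
With the tool pointing down it reaches from about 425 to 950 mm from the base axis. Payload 14.7 kg.
Tool frame: the origin (TCP) lies midway between the tips of the shut fingers; the grasp point (between the pads) lies 19 mm behind it (tcp_to_grasp is the distance from the TCP to the grasp point, in mm); z points along the fingers, y is the line along which they close (so a half turn about z gives the same grasp; the last joint's range is limited). The gripper opens to 85 mm and grips with 20 to 120 N. Pads are 22 mm wide; open, the fingers measure 114 mm over their backs; the gripper's body (76 mm by 85 mm) begins 54 mm behind the grasp point. The pads swing forward as they close: fully open they stand 13 mm farther back than shut.
Start: joints at [1.193, 0.48, 1.596, -0, 1.065, -0.047], TCP at [211.096, 614.761, 231.297] pointing down, gripper open.
Joint ranges: [-2.75, 2.75], [-0.82, 2.05], [0.23, 2.67], [-1.56, 4.7], [0.09, 2.69], [-2.92, 2.92]. Speed limits (rad/s): [1.89, 1.89, 2.39, 3.01, 3.01, 3.01].

### API

Orientations are given as a rotation vector (axis times angle).
In Python, from cell import observe, get_image, camera_model, hand_in, recognise, spot_point, tcp_to_grasp gives the robot as it stands.
- The arm moves only by the tool carry_out, never from a script. Its argument "moves" is one flat list of numbers, 5 for each row, row after row: the shift along the tool's x, y, z in m, then the turn about the tool's z in rad, then the opening in per cent of the stroke, from 0 (shut) to 100 (fully open). In form: [x, y, z, turn, grip, x, y, z, turn, grip, ...]. A call has 1 to 20 rows; each row is the pose to reach, as a shift and turn from the pose commanded when the call began, along the tool's axes at that moment; what a row does not reach only later rows make up. A row lasts 1/8 s, in which the tool goes at most 62.5 mm and 10.7 degrees, less where a joint would pass 70% of its speed; a pose out of reach is approached as far as the arm can. A call with a gripper value outside its range is refused whole. The fingers move at their own pace and stop on an object; "squeeze" is the grip in N (left out, the last holds). Time passes only in rows, so rows that repeat a pose let the fingers close. It gives the time, the measured TCP pose, the force, the opening and the grip force at its end, in the units of the state.
- observe(): the state, without advancing time (a new reading comes with each control period).
- get_image(name): name is "side" or "top" or "wrist"; returns the picture (384x512x3 uint8, blue, green, red); there is no depth.
- camera_model(name): a dict with "mtx" (3x3 intrinsics, pixels), "R" (3x3) and "t" (3): a world point X has camera coordinates R X + t; the wrist camera has in their place "T_tool_cam" (4x4, takes a point from camera to tool coordinates, whose origin is the TCP and whose axes are the flange's). Camera axes: x right, y down, z forward; pixel columns grow to the right and rows downward; lengths in mm; the calibration is good to about 2 mm. A picture is of the moment at which its call begins: read the wrist's pose just before it. camera_model takes no time and is no camera call.
- hand_in(): hands the job in; it is judged then, once.
Trained networks look in the newest picture that a camera, given by its name, has taken for a name from the list of things; names that differ only in an ending like _2 or _b are one class to them, and where a whole thing is asked for, a point or a joint stands for the part that bears it (a point fixed in the world has none). Each returns a list of dicts, best first, with "conf" (0 to 1); they miss things now and then, are a little off and sometimes report something else, mostly with a low value. They report only what shows in the picture. A call takes as long as a camera call. They do not tell look-alikes from the thing itself.
- recognise(camera, target): "box" ([left, top, right, bottom] as shares, 0 to 1, of the picture: columns of its width, rows of its height, round what is visible of it).
- spot_point(camera, target): "xy" ([column, row] as shares, 0 to 1, of the picture: columns of its width, rows of its height: a listed point, or the origin of a listed thing).
The state is a dict: "t": time; "joints": joint angles; "qvel": joint speeds; "joint_efforts": joint torques, N m; "tcp_pos": TCP position; "orientation": TCP orientation; "ft_force": force on the tool from outside, world axes, zero at the start; "ft_torque": the same for the moment, N m; "finger_gap": opening from 0.0 (shut) to 1.0 (fully open); "gripper_force": force on a finger pad.
Only numpy, scipy, OpenCV 4.12 (cv2) and the standard library are available. Lean on these libraries where they do the work, as an engineer would, in place of code of your own. Each camera call takes 0.05 s, during which the arm holds its last target. There are 200 camera calls.

## Working session

There is one attempt and no reset: what is moved stays moved. The work goes in short steps, Python scripts to look and compute and a tool call to move; the robot and the scene stay as the last step left them, time stands still between calls to the robot, and variables do not carry over. Pictures are saved under pics/ and viewed, at most 10 in all, crops included, and the job is handed in when it is done.

Besides the shell and the picture viewer there is one more tool, called as a command line: name --argument value ..., lists and objects as JSON in quotes. carry_out: Moves the arm, as the interface text tells. Its arguments: {"type":"object","properties":{"moves":{"type":"array","items":{"type":"number"}},"squeeze":{"type":"number"}},"required":["moves"]}

```bash
mkdir -p pics; ls
cat > h.py <<'E'
import numpy as np, cv2
from cell import *
from scipy.spatial.transform import Rotation as Rn
S=np.array([512,384.])
def proj(cam,st=None):
    m=camera_model(cam);K=np.array(m["mtx"])
    if cam=="wrist":
        st=st or observe();T=np.eye(4);T[:3,:3]=Rn.from_rotvec(st["orientation"]).as_matrix();T[:3,3]=st["tcp_pos"]
        C=np.linalg.inv(T@np.array(m["T_tool_cam"]));R,t=C[:3,:3],C[:3,3]
    else:R,t=np.array(m["R"]),np.array(m["t"])
    return K@np.c_[R,np.ravel(t)]
def tri(Ps,px):
    A=np.vstack([np.vstack([p[0]*P[2]-P[0],p[1]*P[2]-P[1]]) for P,p in zip(Ps,px)])
    v=np.linalg.lstsq(A[:,:3],-A[:,3],rcond=None)[0];return v
def atz(P,p,z): # pixel on plane z
    A=np.vstack([p[0]*P[2]-P[0],p[1]*P[2]-P[1]])
    return np.linalg.solve(A[:,:2],-A[:,3]-A[:,2]*z)
def pix(P,X):
    q=P@np.r_[X,1];return q[:2]/q[2]
E
python3 - <<'E'
from h import *
s=observe();print({k:np.round(v,3) for k,v in s.items()},tcp_to_grasp)
ims=[]
for c in["side","top","wrist"]:
    st=observe();P=proj(c,st);im=get_image(c);ims.append(im);cv2.imwrite(f"pics/{c}0.png",im);np.save(f"P_{c}.npy",P)
    for t in["blue_plate_centre","blue_plate_tab","orange_plate_centre","slot_mouth","slot_end","reader","dish"]:
        print(c,t,[(np.round(np.array(d["xy"])*S,1).tolist(),round(d["conf"],2)) for d in spot_point(c,t)][:4])
cv2.imwrite("pics/a.png",cv2.resize(np.hstack(ims[:2]),(800,300)))
E
```

```text
pics
{'t': np.float64(0.0), 'joints': array([ 1.193,  0.481,  1.597,  0.   ,  1.065, -0.047]), 'qvel': array([ 0.   ,  0.   ,  0.001,  0.001, -0.   , -0.001]), 'joint_efforts': array([-4.0000e-03, -9.5065e+01, -4.3015e+01, -0.0000e+00,  1.3000e-02,
       -0.0000e+00]), 'tcp_pos': array([210.937, 614.391, 230.697]), 'orientation': array([-5.170e-01, -3.098e+00,  2.000e-03]), 'ft_force': array([ 0.113, -0.118,  0.158]), 'ft_torque': array([ 0.024,  0.05 , -0.003]), 'gripper_force': np.float64(0.0), 'finger_gap': np.float64(1.0)} 18.700000000000003
side blue_plate_centre [([306.0, 222.5], 0.85), ([226.7, 263.1], 0.78), ([276.3, 298.0], 0.77), ([307.9, 265.6], 0.6)]
side blue_plate_tab [([301.3, 211.3], 0.92), ([238.3, 259.4], 0.71), ([298.0, 258.8], 0.56)]
side orange_plate_centre [([263.8, 229.3], 0.65)]
side slot_mouth [([282.6, 178.2], 0.96)]
side slot_end [([299.2, 184.4], 0.66)]
side reader [([286.8, 188.7], 0.71)]
side dish [([260.6, 154.8], 0.61), ([308.3, 262.6], 0.2)]
top blue_plate_centre [([395.3, 206.4], 0.94), ([343.5, 240.3], 0.9), ([352.4, 168.4], 0.86), ([280.4, 152.7], 0.86)]
top blue_plate_tab [([355.2, 177.6], 0.94), ([403.8, 194.4], 0.83), ([341.7, 232.4], 0.65), ([279.0, 156.7], 0.59)]
top orange_plate_centre [([294.4, 202.4], 0.84)]
top slot_mouth [([206.6, 159.3], 0.76)]
top slot_end [([212.6, 142.8], 0.71)]
top reader [([207.3, 160.2], 0.92)]
top dish [([116.4, 173.0], 0.76), ([209.1, 157.3], 0.28)]
wrist blue_plate_centre []
wrist blue_plate_tab []
wrist orange_plate_centre []
wrist slot_mouth []
wrist slot_end []
wrist reader []
wrist dish []
```

Run:
```python
import cv2,numpy as np
s=cv2.imread("pics/side0.png")[120:320,180:400];t=cv2.imread("pics/top0.png")[100:280,90:440]
cv2.imwrite("pics/b.png",cv2.resize(s,None,fx=2.7,fy=2.7,interpolation=2));cv2.imwrite("pics/c.png",cv2.resize(t,None,fx=2.28,fy=2.28,interpolation=2))
```

```text
(no output)
```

View pics/b.png

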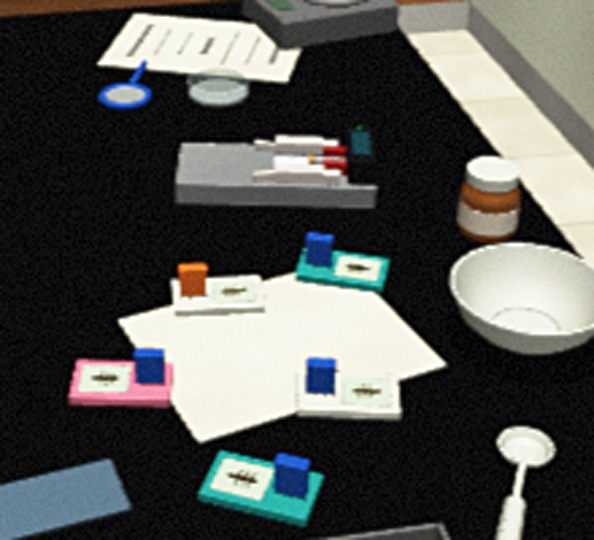

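View pics/c.png

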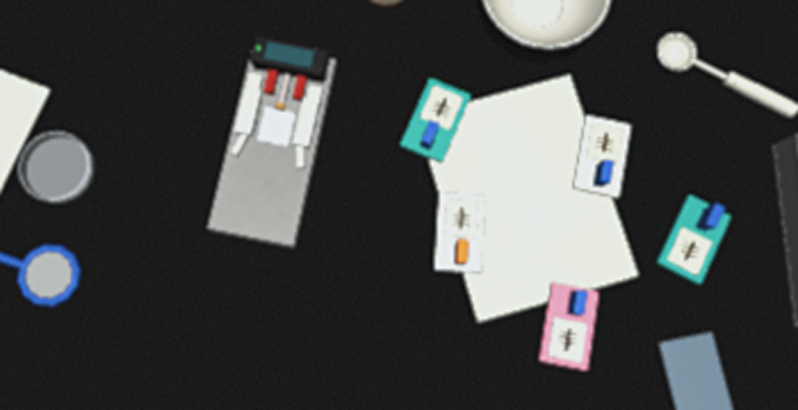

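The candidates that look like the blue-tab plate, in top-image pixels, are:
- White with blue tab: (354,169).
- White with orange tab: (294,202).
- Turquoise with blue tab: (280,153) and (395,206).
- Pink with blue tab: (343,240).

Only the white plate with the blue tab, top (354,169) and side (308,266), fits the description. The enlarged crops confirm its white slab, blue tab and nose pointing up in the top image. The reader is at top (207,160), with its slot also pointing up in the image.

Run:
```python
from h import *
T,D=np.load("P_top.npy"),np.load("P_side.npy")
for n,a,b in[("ctr",(352.4,168.4),(307.9,265.6)),("tab",(355.2,177.6),(298,258.8)),("mouth",(206.6,159.3),(282.6,178.2)),("end",(212.6,142.8),(299.2,184.4))]:
    X=tri([T,D],[a,b]);print(n,X.round(1),(pix(T,X)-a).round(1),(pix(D,X)-b).round(1))
print("ctr z5",atz(T,(352.4,168.4),5),"tab z28",atz(T,(355.2,177.6),28),"mouth",atz(T,(206.6,159.3),30),"end",atz(T,(212.6,142.8),30))
# slab outline in top: white bright, crop
f=lambda u,v:(90+(u+.5)/2.28-.5,100+(v+.5)/2.28-.5)
for c in[(586,115),(632,124),(617,198),(573,187)]:print("plate corner",atz(T,f(*c),10).round(1))
for c in[(208,228),(295,245),(335,58)]:print("reader corner",atz(T,f(*c),30).round(1))
for c in[(253,62),(325,75)]:print("block",atz(T,f(*c),64).round(1))
s=observe();print(Rn.from_rotvec(s["orientation"]).as_matrix().round(3));print(np.array(camera_model("wrist")["T_tool_cam"]).round(2))
```

```text
ctr [ 607.1 -320.1    3.6] [-0.   0.1] [ 0. -0.]
tab [ 577.1 -318.5   29.3] [ 0.1 -1.1] [-0.7  0.2]
mouth [635.7 114.1  34.9] [-0.   0.3] [ 0.2 -0. ]
end [692.   98.5  13. ] [-0.   0.3] [ 0.2 -0. ]
ctr z5 [ 606.99856392 -319.69448215] tab z28 [ 574.12393405 -318.38647656] mouth [637.97217407 114.59009052] end [687.73846959  96.855984  ]
plate corner [ 662.7 -305.3]
plate corner [ 649.1 -365.6]
plate corner [ 550.2 -337.4]
plate corner [ 566.1 -281. ]
reader corner [520.6 187.8]
reader corner [496.6  79.3]
reader corner [741.   25.1]
block [725.2 127.5]
block [706.4  37.3]
[[-0.946  0.325  0.   ]
 [ 0.325  0.946  0.   ]
 [ 0.     0.    -1.   ]]
[[   0.     -0.95   -0.32   83.41]
 [   1.      0.      0.      0.16]
 [  -0.     -0.32    0.95 -141.91]
 [   0.      0.      0.      1.  ]]
```

The triangulated heights are plausible: plate centre at about 4 mm, tab at about 29 mm and mouth at about 35 mm. The plate yaw is about -14.5° and the reader yaw about -13.5°. Next I move the wrist camera over the reader, on the way to the plate.

carry_out --moves '[-0.04, -0.02, 0, 0.17, 100, -0.08, -0.04, 0, 0.34, 100, -0.12, -0.06, 0, 0.51, 100, -0.16, -0.08, 0, 0.68, 100, -0.2, -0.1, 0, 0.85, 100, -0.24, -0.13, 0, 1.02, 100, -0.28, -0.15, 0, 1.2, 100, -0.32, -0.17, 0, 1.38, 100, -0.36, -0.19, 0, 1.56, 100, -0.4, -0.21, 0, 1.74, 100, -0.44, -0.24, 0, 1.92, 100, -0.48, -0.26, 0, 2.1, 100, -0.52, -0.28, 0, 2.28, 100, -0.55, -0.3, 0, 2.46, 100, -0.58, -0.32, 0, 2.64, 100, -0.605, -0.332, 0, 2.82, 100, -0.605, -0.332, 0, 2.98, 100, -0.605, -0.332, 0, 3.046, 100, -0.605, -0.332, 0, 3.046, 100, -0.605, -0.332, 0, 3.046, 100]'

```text
t: 3.7
tcp_pos: [675.5, 104.3, 231.3]
orientation: [-3.12, 0.366, -0.0]
ft_force: [0.2, -0.4, 0.4]
finger_gap: 0.997
gripper_force: 0.0
```

Run:
```python
from h import *
st=observe();print(st["t"],st["tcp_pos"].round(1),st["joints"].round(2),st["orientation"].round(3))
P=proj("wrist",st);np.save("P_w1.npy",P);im=get_image("wrist");cv2.imwrite("pics/w1.png",im)
for t,z in[("slot_mouth",30),("slot_end",30),("reader",0)]:
    for d in spot_point("wrist",t)[:2]:
        p=np.array(d["xy"])*S;print(t,p.round(1),round(d["conf"],2),atz(P,p,z).round(1))
```

```text
3.7 [675.5 104.3 231.3] [0.11 0.53 1.51 0.   1.1  1.91] [-3.12   0.366 -0.   ]
slot_mouth [264.8 198.7] 0.7 [633.2 106.1]
slot_mouth [265.4 155.5] 0.36 [682.2  94.2]
slot_end [262.2 155.9] 0.73 [682.6  97.8]
reader [262.2 178.7] 0.79 [648.6 105.2]
```

View pics/w1.png

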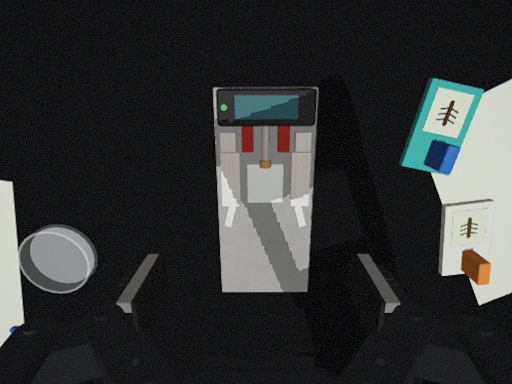

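The wrist view shows the reader squarely. Its front corners are at about (222,292) and (309,292), the red stops end at about row 152, and the brass head is at (265,163). The pale square between the rails is flat. I'll fit the reader pose from these edges.

Run:
```python
from h import *
P=np.load("P_w1.npy");im=cv2.imread("pics/w1.png").astype(int);g=im.sum(2)/3
def lines(rows):
    L,Rr=[],[]
    for r in rows:
        d=np.diff(cv2.GaussianBlur(g[r-1:r+2].mean(0)[None],(3,1),0)[0])
        a=205+np.argmax(d[205:235]);b=295+np.argmin(d[295:330]);L.append(atz(P,(a+.5,r),30));Rr.append(atz(P,(b+.5,r),30))
    return np.array(L),np.array(Rr)
L,Rr=lines(range(225,288,3))
L2,R2=lines(range(135,222,4))
for n,q in[("L",L),("R",Rr),("L2",L2),("R2",R2),("Lall",np.r_[L2,L]),("Rall",np.r_[R2,Rr])]:
    vx,vy,x,y=cv2.fitLine(q.astype(np.float32),cv2.DIST_HUBER,0,.01,.01).ravel();print(n,np.degrees(np.arctan2(vy*np.sign(vx),abs(vx))).round(2),x.round(1),y.round(1))
W=(L.mean(0)-Rr.mean(0));print("mid",(L.mean(0)+Rr.mean(0))/2,"w",np.linalg.norm(W))
# front edge
for c in(235,265,295):
    d=np.diff(g[280:300,c-2:c+3].mean(1));r=280+np.argmin(d)+.5;print("front",r,atz(P,(c,r),30).round(1))
red=(im[...,2]>90)&(im[...,1]<60)&(im[...,0]<60)
n,lab,stt,_=cv2.connectedComponentsWithStats(red[100:180,220:310].astype(np.uint8))
for s in stt[1:]:
    if s[4]>40:
        x0,y0,w,h=s[0]+220,s[1]+100,s[2],s[3];print("stop",x0,y0,w,h,atz(P,(x0+w/2-.5,y0+h-.5),44.5).round(1))
br=(im[...,2]-im[...,0]>50)&(im[...,1]>60)
ys,xs=np.nonzero(br[150:180,250:280]);print("brass",xs.mean()+250,ys.mean()+150,len(xs))
```

```text
L -13.0 574.1 176.1
R -13.11 553.1 69.0
L2 -13.21 670.2 153.6
R2 -13.19 649.9 46.6
Lall -13.16 623.3 164.6
Rall -13.11 612.8 55.1
mid [561.5722964  122.99809467] w 109.11420925216873
front 291.5 [519.5 171.1]
front 291.5 [510.7 133.9]
front 291.5 [501.9  96.7]
stop 242 126 11 26 [693.8 111.7]
stop 278 126 12 26 [685.   74.5]
brass 265.012987012987 163.8181818181818 77
```

Reader yaw is -13.15° and its origin is about (646, 103). The edges fit a width of 109 mm and the stops agree with the centreline. Next is a look from above the plate.

carry_out --moves '[0.01, 0.05, 0, 0.02, 100, 0.02, 0.11, 0, 0.02, 100, 0.03, 0.17, 0, 0.02, 100, 0.04, 0.23, 0, 0.02, 100, 0.05, 0.29, 0, 0.02, 100, 0.06, 0.35, 0, 0.02, 100, 0.07, 0.4, 0, 0.02, 100, 0.074, 0.428, 0, 0.02, 100, 0.074, 0.428, 0, 0.02, 100, 0.074, 0.428, 0, 0.02, 100]'

```text
t: 5.15
tcp_pos: [647.8, -328.1, 231.2]
orientation: [-3.116, 0.399, 0.001]
ft_force: [1.3, -0.1, -0.5]
finger_gap: 1.0
gripper_force: 0.0
```

Run:
```python
from h import *
st=observe();print(st["t"],st["tcp_pos"].round(1),st["orientation"].round(3))
P=proj("wrist",st);np.save("P_w2.npy",P);im=get_image("wrist");cv2.imwrite("pics/w2.png",im)
T=np.load("P_top.npy")
for t,z in[("blue_plate_centre",5),("blue_plate_tab",28)]:
    for d in spot_point("wrist",t)[:3]:
        p=np.array(d["xy"])*S;print(t,p.round(1),round(d["conf"],2),atz(P,p,z).round(1))
i=im.astype(int)
b=((i[...,0]-i[...,2]>60)&(i[...,0]-i[...,1]>30)).astype(np.uint8)
n,l,s,c=cv2.connectedComponentsWithStats(b)
for k in range(1,n):
    if s[k][4]>150:
        print("blue",s[k],c[k].round(1))
```

```text
5.15 [ 647.8 -328.1  231.2] [-3.116e+00  3.990e-01  1.000e-03]
blue_plate_centre [365.2 248.7] 0.93 [ 496.9 -433.2]
blue_plate_centre [ 86.6 192.7] 0.91 [ 658.9 -114.2]
blue_plate_centre [263.1 338.3] 0.85 [ 389.1 -268.9]
blue_plate_tab [262.9 334.4] 0.97 [ 416.7 -275.2]
blue_plate_tab [261.2 219. ] 0.93 [ 581.2 -314.9]
blue_plate_tab [380.7 241.2] 0.93 [ 516.8 -447.6]
blue [257 203  12  34 375] [262.6 220. ]
blue [ 56 204  27  35 585] [ 67.1 221.2]
blue [368 222  28  35 515] [382.5 239.3]
blue [255 318  10  35 315] [259.4 335.8]
```

View pics/w2.png

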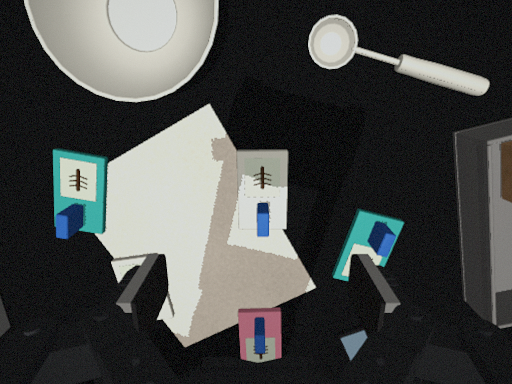

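The target plate sits almost square to the image: slab corners (237,150) to (288,229), insect towards the top (nose) and tab at (263,220). It is the white one with the blue tab. The turquoise and pink look-alikes are at (79,190), (368,245) and (260,335).

Run:
```python
from h import *
P=np.load("P_w2.npy");st=observe()
C=np.array([atz(P,p,10) for p in[(236.5,149.5),(288,149.8),(288.3,229),(237.8,229)]])
print(C.round(1));c=C.mean(0);e=C[0]+C[1]-C[2]-C[3];yaw=np.arctan2(e[1],e[0]);w=C[0]+C[3]-C[1]-C[2]
print("ctr",c.round(1),"yaw",np.degrees(yaw).round(2),np.degrees(np.arctan2(-w[0],w[1])).round(2),"L,W",np.linalg.norm(e)/2,np.linalg.norm(w)/2)
u=np.array([np.cos(yaw),np.sin(yaw)]);n=np.array([-u[1],u[0]])
B=np.array([pix(P,np.r_[c+a*u+b*n,z]) for a in(-43,-13) for b in(-7,7) for z in(10,46)]);print("tab box pred",B.min(0).round(1),B.max(0).round(1),"seen 256.5 202.5 268.5 236.5")
# height of tab from 3 views
pw=pix(P,np.r_[c-28*u,28]);T,D=np.load("P_top.npy"),np.load("P_side.npy")
print("tab tri",tri([P,T,D],[(261.2,219),(355.2,177.6),(298,258.8)]).round(1))
tab=c-28*u;Rm=Rn.from_rotvec(st["orientation"]).as_matrix();x=Rm[:,0]
print("tool yaw",np.degrees(np.arctan2(x[1],x[0])),"tab",tab,"delta tool",(Rm.T@(np.r_[tab,0]-st["tcp_pos"])).round(1), Rm[:,2].round(4))
```

```text
[[ 665.2 -307. ]
 [ 650.  -364.5]
 [ 551.9 -342.7]
 [ 567.8 -281.3]]
ctr [ 608.7 -323.9] yaw -13.69 -14.67 L,W 100.6177389387591 61.45170414428765
tab box pred [256.9 201. ] [269.6 236.8] seen 256.5 202.5 268.5 236.5
tab tri [ 578.3 -316.8   27.7]
tool yaw -14.530344010289364 tab [ 581.49127603 -317.23797934] delta tool [-67.    6.6 231.4] [-0.e+00  2.e-04 -1.e+00]
```

Everything agrees. The tab is at about (581, -317) with height about 28 mm. I'll descend and grip.

carry_out --moves '[-0.02, 0.002, 0.04, 0, 100, -0.05, 0.005, 0.08, 0, 100, -0.067, 0.006, 0.12, 0, 100, -0.067, 0.006, 0.16, 0, 100, -0.067, 0.006, 0.19, 0, 100, -0.067, 0.006, 0.21, 0, 100, -0.067, 0.006, 0.217, 0, 100, -0.067, 0.006, 0.217, 0, 100, -0.067, 0.006, 0.217, 0, 60, -0.067, 0.006, 0.217, 0, 30, -0.067, 0.006, 0.217, 0, 5, -0.067, 0.006, 0.217, 0, 5, -0.067, 0.006, 0.217, 0, 5, -0.067, 0.006, 0.217, 0, 5, -0.067, 0.006, 0.217, 0, 5, -0.067, 0.006, 0.217, 0, 5]' --squeeze 80

```text
t: 7.3
tcp_pos: [581.6, -318.2, 14.7]
orientation: [3.116, -0.4, 0.001]
ft_force: [-0.6, 0.6, 5.7]
finger_gap: 0.152
gripper_force: 78.8
```

carry_out --moves '[0, 0, -0.02, 0, 5, 0, 0, -0.06, 0, 5, 0, 0, -0.1, 0, 5, -0.01, -0.03, -0.115, 0, 5, -0.03, -0.08, -0.115, -0.01, 5, -0.05, -0.13, -0.115, -0.02, 5, -0.07, -0.18, -0.115, -0.024, 5, -0.09, -0.23, -0.115, -0.024, 5, -0.11, -0.28, -0.115, -0.024, 5, -0.13, -0.33, -0.115, -0.024, 5, -0.15, -0.38, -0.115, -0.024, 5, -0.16, -0.41, -0.115, -0.024, 5, -0.161, -0.421, -0.115, -0.024, 5, -0.161, -0.421, -0.115, -0.024, 5, -0.161, -0.421, -0.115, -0.024, 5]'

```text
t: 9.18
tcp_pos: [532.0, 128.9, 129.5]
orientation: [3.12, -0.364, 0.0]
ft_force: [-0.2, 0.3, -1.7]
finger_gap: 0.154
gripper_force: 77.9
```

Run:
```python
from h import *
st=observe();print(st["t"],st["tcp_pos"].round(1),st["orientation"].round(4),st["ft_force"].round(1))
np.save("P_w3.npy",proj("wrist",st));im=get_image("wrist");cv2.imwrite("pics/w3.png",im)
```

```text
9.175 [532.  128.9 129.5] [ 3.1204e+00 -3.6370e-01  2.0000e-04] [-0.2  0.3 -1.7]
```

View pics/w3.png

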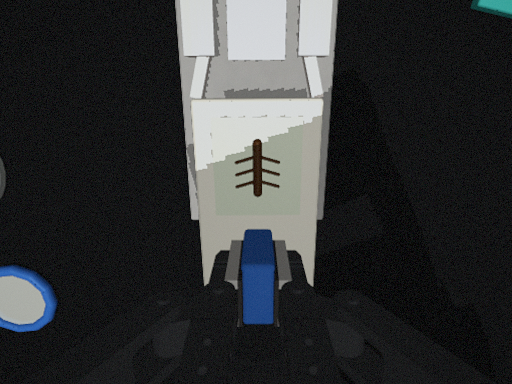

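The plate is held level, with nose corners at about (192,99) and (322,99), lined up over the guides. I'll compute its offset in the hand.

Run:
```python
from h import *
P=np.load("P_w3.npy");st=observe()
Rm=Rn.from_rotvec(st["orientation"]).as_matrix();yaw=np.degrees(np.arctan2(Rm[1,0],Rm[0,0]))
a,b=[np.r_[atz(P,p,125),125] for p in[(192,98.5),(322.5,98.5)]]
print("width",np.linalg.norm(a-b));m=(a+b)/2
print("tool yaw",yaw,"nose in tool",Rm.T@(m-st["tcp_pos"]),"plate yaw",np.degrees(np.arctan2(-(a-b)[0],(a-b)[1])))
th=np.radians(-13.15);U=np.array([np.cos(th),np.sin(th)]);N=np.array([-U[1],U[0]]);o=606*U+247.5*N
print("nose in reader",(m[:2]-o)@U,(m[:2]-o)@N,"tcp",(st["tcp_pos"][:2]-o)@U,(st["tcp_pos"][:2]-o)@N)
```

```text
width 57.80680118333509
tool yaw -13.312995972367673 nose in tool [76.23892388 -0.55166135  4.44001642] plate yaw -13.223831432936233
nose in reader -41.06319761722411 -0.7047945078413524 tcp -117.30346759205796 -1.0389925097247446
```

The apparent nose width is 57.8 mm instead of 60, which hints at a slight nose droop. I'll fit the pitch.

Run:
```python
from h import *
from scipy.optimize import least_squares
im=cv2.imread("pics/w3.png").astype(float);g=cv2.GaussianBlur(im,(1,5),0).sum(2)/3
obs=[]
for r in(112,225,250,270):
    d=np.diff(g[r]);l=185+np.argmax(d[185:215])+.5;q=300+np.argmin(d[300:335])+.5;obs.append((r,l,q))
col=g[85:110,230:290].mean(1);nr=85+np.argmax(np.abs(np.diff(col)))+.5
print(obs,nr)
m=camera_model("wrist");K=np.array(m["mtx"]);Ci=np.linalg.inv(np.array(m["T_tool_cam"]));Pt=K@Ci[:3]
# tool frame: plate pt = tabcentre + R(pitch about y)*(local); local x fwd, z down
def pt(p,x,y,z): # slab centre coords, z up ; hold pivot = tab centre
    R=Rn.from_euler("yz",[p[0],p[4]]).as_matrix();v=R@np.array([x+28,y,23-z]);return v+np.array([p[1],p[2],p[3]])
def res(p):
    out=[]
    for r,l,q in obs:
        for y,c in((-30,l),(30,q)):
            A,B=pix(Pt,pt(p,50,y,5)),pix(Pt,pt(p,-20,y,5));out.append(A[0]+(B-A)[0]*(r-A[1])/(B-A)[1]-c)
    out.append(pix(Pt,pt(p,50,0,5))[1]-nr)
    out+=[p[1]/2,(p[3]+13.3)/2]
    return out
f=least_squares(res,[0,0,0,-13.3,0]);print("pitch deg (neg=nose down)",np.degrees(f.x[0]),f.x[1:].round(2),np.round(f.fun,1))
```

```text
[(112, np.float64(190.5), np.float64(321.5)), (225, np.float64(198.5), np.float64(316.5)), (250, np.float64(200.5), np.float64(314.5)), (270, np.float64(202.5), np.float64(313.5))] 98.5
pitch deg (neg=nose down) -1.1209933052347192 [-1.470e+00 -1.500e-01 -1.187e+01 -1.000e-02] [-0.   0.   0.2 -0.4 -0.   0.4 -0.6  0.5 -0.2 -0.7  0.7]
```

The droop is only about 1°, so the plate is effectively level. The nose is 76 mm ahead of the TCP, and I expect floor contact near TCP z of 44.7. I'll lower it onto the floor.

carry_out --moves '[0, -0.001, 0.03, 0, 5, 0, -0.001, 0.06, 0, 5, 0, -0.001, 0.075, 0, 5, 0, -0.001, 0.08, 0, 5, 0, -0.001, 0.082, 0, 5, 0, -0.001, 0.083, 0, 5, 0, -0.001, 0.084, 0, 5, 0, -0.001, 0.0845, 0, 5, 0, -0.001, 0.0845, 0, 5]'

```text
t: 10.35
tcp_pos: [532.1, 130.9, 44.9]
orientation: [-3.121, 0.362, -0.0]
ft_force: [0.4, -0.2, -1.0]
finger_gap: 0.148
gripper_force: 77.9
```

carry_out --moves '[0, 0, 0.0004, 0, 5, 0, 0, 0.0008, 0, 5, 0, 0, 0.0008, 0, 5]'

```text
t: 10.72
tcp_pos: [532.2, 130.9, 44.7]
orientation: [-3.121, 0.362, -0.001]
ft_force: [-4.7, -0.8, 14.5]
finger_gap: 0.148
gripper_force: 80.5
```

There is contact at about 14 N. I'll ease off a little, centre laterally by 1.2 mm and slide nose-first to just inside the mouth.

carry_out --moves '[0, 0, -0.0005, 0, 5, 0.004, 0.0006, -0.0005, 0, 5, 0.008, 0.0012, -0.0005, 0, 5, 0.012, 0.0012, -0.0005, 0, 5, 0.016, 0.0012, -0.0005, 0, 5, 0.02, 0.0012, -0.0005, 0, 5, 0.024, 0.0012, -0.0005, 0, 5, 0.024, 0.0012, -0.0005, 0, 5]'

```text
t: 11.72
tcp_pos: [555.4, 124.2, 44.8]
orientation: [-3.121, 0.362, -0.0]
ft_force: [-1.2, -1.2, 6.4]
finger_gap: 0.153
gripper_force: 79.0
```

Run:
```python
from h import *
im=get_image("wrist");cv2.imwrite("pics/w4.png",im)
cv2.imwrite("pics/w4c.png",cv2.resize(im[0:240,140:380],None,fx=2.4,fy=2.4,interpolation=2))
```

```text
(no output)
```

View pics/w4c.png

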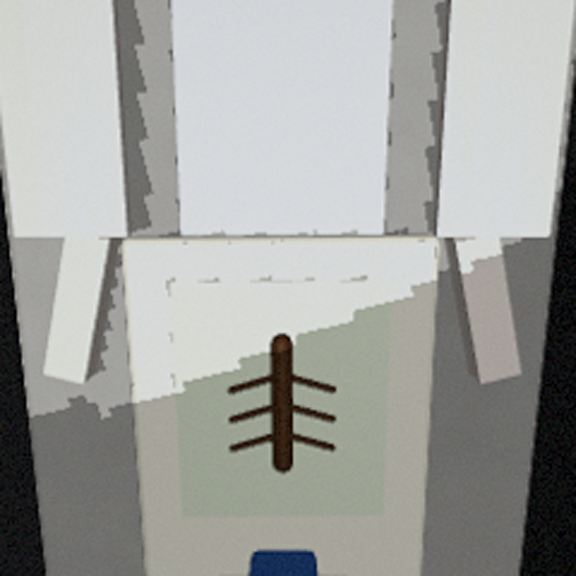

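The nose is level with the rail fronts, parallel to them and within about 0.4 mm of centre. It is slightly left, at crop mid 280.5 against 282.5. I'll slide on with a +0.3 mm trim.

carry_out --moves '[0.003, 0.0003, 0, 0, 5, 0.006, 0.0004, 0, 0, 5, 0.009, 0.0004, 0, 0, 5, 0.012, 0.0004, 0, 0, 5, 0.015, 0.0004, 0, 0, 5, 0.018, 0.0004, 0, 0, 5]'

```text
t: 12.52
tcp_pos: [572.2, 119.7, 44.7]
orientation: [3.121, -0.363, -0.001]
ft_force: [-6.4, 1.1, 10.0]
finger_gap: 0.152
gripper_force: 79.5
```

carry_out --moves '[0.004, 0, -0.0002, 0, 5, 0.008, 0, -0.0003, 0, 5, 0.012, 0, -0.0003, 0, 5, 0.016, 0, -0.0003, 0, 5, 0.02, 0, -0.0003, 0, 5, 0.024, 0, -0.0003, 0, 5, 0.024, 0, -0.0003, 0, 5]'

```text
t: 13.4
tcp_pos: [596.3, 114.1, 44.8]
orientation: [-3.121, 0.362, -0.001]
ft_force: [1.1, -0.6, -0.0]
finger_gap: 0.152
gripper_force: 78.1
```

carry_out --moves '[0.003, 0, 0, 0, 5, 0.006, 0, 0, 0, 5, 0.009, 0, 0, 0, 5, 0.012, 0, 0, 0, 5, 0.015, 0, 0, 0, 5, 0.015, 0, 0, 0, 5]'

```text
t: 14.15
tcp_pos: [609.3, 110.9, 44.7]
orientation: [3.12, -0.362, -0.004]
ft_force: [-8.3, 3.2, 6.9]
finger_gap: 0.155
gripper_force: 79.3
```

carry_out --moves '[0.001, 0, 0, 0, 5, 0.002, 0, 0, 0, 5, 0.003, 0, 0, 0, 5, 0.004, 0, 0, 0, 5, 0.004, 0, 0, 0, 5]'

```text
t: 14.78
tcp_pos: [612.5, 110.1, 44.8]
orientation: [3.12, -0.362, -0.005]
ft_force: [-12.3, 3.7, 10.5]
finger_gap: 0.15
gripper_force: 79.7
```

Run:
```python
from h import *
im=get_image("wrist");cv2.imwrite("pics/w5.png",im)
cv2.imwrite("pics/w5c.png",cv2.resize(im[0:240,140:380],None,fx=2.4,fy=2.4,interpolation=2))
```

```text
(no output)
```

View pics/w5c.png

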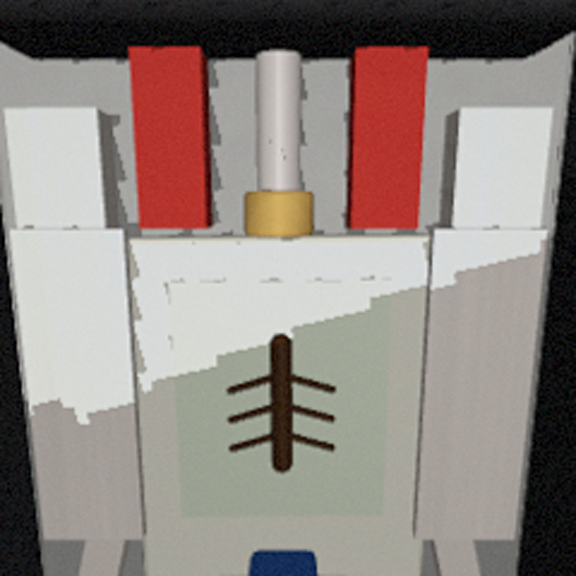

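The nose is between the lips and parallel, pressing the brass head. About 1.5 mm is left to the stops (nose at crop row 237, stops at 228). I'll take small steps until the force rises.

carry_out --moves '[0.0005, 0, -0.0002, 0, 5, 0.001, 0, -0.0002, 0, 5, 0.0015, 0, -0.0002, 0, 5, 0.002, 0, -0.0002, 0, 5, 0.002, 0, -0.0002, 0, 5]'

```text
t: 15.45
tcp_pos: [613.7, 109.8, 44.8]
orientation: [3.12, -0.362, -0.007]
ft_force: [-15.6, 6.0, 11.6]
finger_gap: 0.15
gripper_force: 79.8
```

carry_out --moves '[0.0005, 0, -0.0002, 0, 5, 0.001, 0, -0.0003, 0, 5, 0.001, 0, -0.0003, 0, 5]'

```text
t: 15.82
tcp_pos: [613.8, 109.7, 44.9]
orientation: [3.12, -0.362, -0.01]
ft_force: [-19.4, 8.1, 12.8]
finger_gap: 0.148
gripper_force: 79.9
```

Run:
```python
from h import *
im=get_image("wrist");cv2.imwrite("pics/w6.png",im)
cv2.imwrite("pics/w6c.png",cv2.resize(im[70:120,180:330],None,fx=5,fy=5,interpolation=2))
```

```text
(no output)
```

View pics/w6c.png

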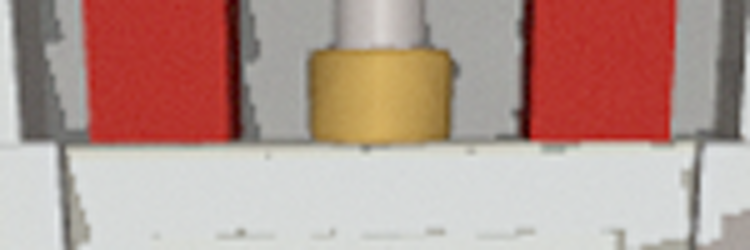

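Run:
```python
from h import *
for f in("w5","w6"):
    im=cv2.imread(f"pics/{f}.png").astype(int)
    for n,c in(("L",slice(201,224)),("R",slice(290,311))):
        print(f,n,[tuple(int(v) for v in im[r,c].mean(0)) for r in range(92,104)])
s=observe();Rm=Rn.from_rotvec(s["orientation"]).as_matrix();print(Rm.round(4),s["ft_torque"].round(2))
```

```text
w5 L [(44, 51, 180), (44, 50, 181), (50, 57, 180), (114, 118, 169), (158, 161, 155), (142, 145, 145), (122, 128, 129), (158, 169, 171), (197, 209, 210), (205, 213, 214), (215, 217, 214), (216, 217, 214)]
w5 R [(46, 52, 182), (44, 51, 183), (49, 56, 180), (107, 111, 166), (141, 144, 138), (121, 126, 125), (150, 161, 163), (196, 208, 210), (206, 214, 214), (214, 217, 214), (217, 217, 214), (217, 217, 214)]
w6 L [(44, 50, 181), (44, 51, 181), (44, 51, 180), (44, 51, 181), (43, 50, 181), (40, 47, 183), (83, 90, 167), (160, 170, 164), (198, 209, 210), (206, 215, 214), (214, 217, 214), (216, 217, 214)]
w6 R [(45, 51, 181), (45, 51, 181), (44, 51, 181), (45, 51, 181), (43, 51, 181), (37, 43, 182), (125, 135, 184), (186, 198, 193), (202, 211, 210), (215, 218, 215), (217, 217, 214), (217, 217, 214)]
[[ 9.734e-01 -2.290e-01 -6.200e-03]
 [-2.291e-01 -9.734e-01  1.000e-04]
 [-6.100e-03  1.300e-03 -1.000e+00]] [1.4  2.51 0.11]
```

The plate has stopped on the right stop (force up 4 N for 0.1 mm). The left may lag by about 0.2 mm. I'll add a small turn of +0.006 rad and a bit more push.

carry_out --moves '[0.0002, -0.0002, -0.0001, 0.003, 5, 0.0004, -0.0003, -0.0002, 0.006, 5, 0.0006, -0.0003, -0.0002, 0.008, 5, 0.0006, -0.0003, -0.0002, 0.008, 5]'

```text
t: 16.38
tcp_pos: [614.0, 110.1, 45.0]
orientation: [3.119, -0.374, -0.011]
ft_force: [-21.3, 10.8, 12.4]
finger_gap: 0.151
gripper_force: 80.0
```

Run:
```python
from h import *
im=get_image("wrist").astype(int);cv2.imwrite("pics/w7.png",im)
for n,c in(("L",slice(201,224)),("R",slice(290,311))):
        print(n,[tuple(int(v) for v in im[r,c].mean(0)) for r in range(96,102)])
s=observe();print(s["ft_torque"].round(2),s["ft_force"].round(1),s["tcp_pos"].round(2))
```

```text
L [(44, 50, 181), (43, 50, 181), (41, 47, 178), (132, 142, 180), (193, 204, 201), (204, 213, 213)]
R [(45, 50, 181), (36, 42, 181), (120, 130, 184), (185, 196, 196), (204, 212, 211), (216, 218, 214)]
[1.69 2.85 0.29] [-21.4  10.7  12.5] [614.04 110.12  44.97][ WARN:0@0.368] global loadsave.cpp:1063 imwrite_ Unsupported depth image for selected encoder is fallbacked to CV_8U.
```

Both stop edges now meet the white nose with no grey between them. The axial push is about 23 N, of which the spring takes 7.5 N. I'll check that it holds.

carry_out --moves '[0, 0, 0, 0, 5, 0, 0, 0, 0, 5, 0, 0, 0, 0, 5, 0, 0, 0, 0, 5, 0, 0, 0, 0, 5, 0, 0, 0, 0, 5]'

```text
t: 17.18
tcp_pos: [614.0, 110.1, 45.0]
orientation: [3.119, -0.374, -0.011]
ft_force: [-20.9, 10.3, 11.8]
finger_gap: 0.148
gripper_force: 80.0
```

Run:
```python
from h import *
im=get_image("wrist");cv2.imwrite("pics/w8.png",im);i=im.astype(int)
for n,c in(("L",slice(201,224)),("R",slice(290,311))):
        print(n,[tuple(int(v) for v in i[r,c].mean(0)) for r in range(96,102)])
cv2.imwrite("pics/w8c.png",cv2.resize(im[70:120,180:330],None,fx=5,fy=5,interpolation=2))
```

```text
L [(44, 50, 181), (42, 49, 181), (41, 48, 178), (132, 142, 180), (193, 204, 201), (204, 213, 212)]
R [(44, 50, 182), (38, 44, 181), (121, 131, 185), (185, 196, 196), (204, 212, 210), (216, 218, 215)]
```

View pics/w8c.png

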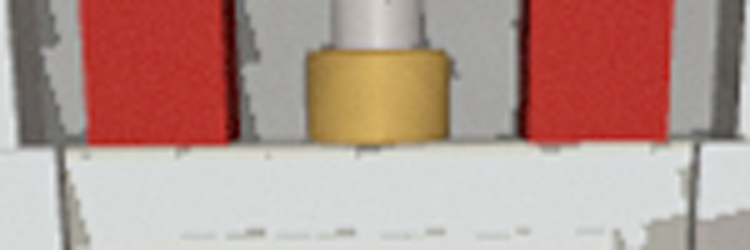

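The nose meets both red stops (crop columns 90–230 and 525–670, row about 143), and the force is steady. I'm handing it in.

```bash
python3 -c "from cell import hand_in;print(hand_in())"
```

```text
the job is handed in; nothing more can be done
None
```

I handed the job in with the blue-tab plate in the slot, its nose on both red stops, still gripped and pressed at a steady 23 N or so (17 s used); the judge returned no verdict.

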